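Zero the reading cursor of a viscometer-tube gauge

TASK

Zero the tube gauge: with the fingertips, press down the yellow pad in the middle of the black cursor to free its brake, and while it is pressed push the cursor along the rail until it rests against the red stop. Then let the pad come up again and withdraw. Grip nothing, never force the cursor along with its brake on or ram it, and leave the loose things around it where they stand.

Things in the scene. Friction and masses are not known exactly. Their poses are not given: they have to be found in the camera images.
- gauge: white base plate 150 x 460 x 12 mm fixed on the bench, with a steel rail 30 mm wide along its middle (rail top 30 mm above the bench) and a ruled scale on the robot's side; origin under the plate's centre at bench height; its y axis runs along the rail, z up; turned up to 0.3 rad either way
- cursor (a joint): place of the cursor along the rail in m: 0 at the gauge's centre, growing along the gauge's y axis. Braked, it holds against about 23 N; freed, it slides with about 1 to 2 N and stays where it is left
- saddle (a point): centre of the cursor at the height of its cheek tops, 78 mm above the bench. The cursor is a black saddle on the rail, 100 mm along it and 62 mm across, with a small lens on the robot's side. Two upright cheeks (12 mm thick, one at each end) leave a well 76 mm long along the rail, open to both sides across it, with the yellow pad as its floor
- brake (a joint): how far the yellow pad is pressed down, in m: 0 at rest, 0.006 at most. A spring pushes it up: about 6 N begins to move it, about 11 N takes it fully down. The brake is free once it is about 1.5 mm down; aim for 4 mm; let go, it springs up and the brake holds again
- pad_top (a point): centre of the top of the yellow pad in the middle of the cursor, 60 mm above the bench at rest; the pad is 56 mm along the rail and 46 mm across, and its top lies 18 mm below the tops of the cheeks; it rides with the cursor and sinks when pressed
- red_stop: red block fixed on the rail at one end or the other (this varies), 20 mm along the rail, 62 mm across, its top 71 mm above the bench, with a dark screw head to 81 mm; origin in the middle of its underside, 31 mm above the bench; the cursor rests against it when pad centre and this origin are 60 mm apart horizontally
- grey_stop: grey block of the same shape fixed at the other end of the rail: not the one to go to
- clamp_knob: loose black clamp knob standing on its stem, 45 mm high, 36 mm wide, on the bench on the robot's side of the gauge; leave alone; origin at its foot
- stopper: loose cork stopper, 28 mm high, 30 mm wide, on the bench beyond the gauge; leave alone; origin at its foot
- cap: loose brass cap, 22 mm wide, 18 mm high, standing on the gauge's base plate beside the rail (far side); leave alone; origin at its foot
- oil_jar: loose amber sample jar, 52 mm wide, 90 mm high, beyond the gauge; leave alone; origin at its foot
- beaker: loose glass beaker, 68 mm wide, 85 mm high, beyond the gauge; leave alone; origin at its foot
- timer: loose white pocket timer lying flat, 60 x 80 x 20 mm, on the robot's side of the gauge; leave alone; origin under its centre
- wrench: loose 150 mm wrench lying on the bench off the left (+y) end of the gauge; leave alone; origin under it

How it is judged (in metres and radians):
On the way, in this order (a step that is already met when the one before it is completed fails the run):
1. the pad is pressed down at least 2.5 mm while the cursor is still within 10 mm of its start (value of joint brake above 0.0025 m and distance of pad_top from where it was at the start of the episode below 0.012 m), for 0.1 s.
2. the cursor is against the red stop (gap under 2.5 mm) with the pad still pressed (over 1 mm) (horizontal distance between pad_top and red_stop below 0.0625 m and value of joint brake above 0.001 m), for 0.1 s.
At the end, for the whole second after the job is handed in: The cursor rests against the red stop (gap under 2.5 mm), at rest, with its pad up (less than 1 mm down) (horizontal distance between pad_top and red_stop below 0.0625 m and value of joint brake below 0.001 m and velocity of joint cursor between -0.003 and 0.003 m/s); the robot touches nothing.
It fails at once if the cursor is forced along with its brake on (moving over 8 mm/s with the pad less than 0.5 mm down) (value of joint brake below 0.0005 m and (velocity of joint cursor above 0.008 m/s or velocity of joint cursor below -0.008 m/s)).
It fails at once if the cursor is rammed against the red stop or gripped hard (over 60 N from the fingers) (contact force between the fingers and cursor above 60 N).
It fails at once if a loose thing is moved or lifted more than 15 mm (distance of any of clamp_knob, stopper, cap, oil_jar, beaker, timer, wrench from where it was at the start of the episode above 0.015 m).
It also fails if it takes over 38 s, if anything falls off the work surface, if the arm or the gripper's body presses on something with over 40 N, if the wrist force passes 120 N, or if a joint passes its speed limit or range.

ROBOT

A 6-joint arm with a two-finger parallel gripper is mounted at the origin on the work surface. World frame = base frame: x ahead of the robot, y to its left, z up, the work surface at z = 0. Lengths are in mm, angles in rad, forces in N, time in s.
With the tool pointing down it reaches from about 400 to 925 mm from the base axis. Payload 12.5 kg.
Tool frame: the origin (TCP) lies between the finger pads; the fingertips stand 11 mm ahead of it and the grasp point (between the pads) lies 8 mm behind it (env.tip_extent is the distance from the TCP to the fingertips, in mm); x points along the fingers, z is the direction in which the jaws open and shut, and the axes are right-handed (so a half turn about x gives the same grasp; the last joint's range is limited). The gripper opens to 95 mm and grips with 3 to 60 N. Pads are 20 mm wide; open, the fingers measure 119 mm over their backs; the gripper's body (75 mm by 180 mm) begins 59 mm behind the grasp point.
Start: joints at [-1.31, 0.491, 1.559, -0, 1.092, -0.106], TCP at [224.167, -583.433, 225.661] pointing down, gripper open.
Joint ranges: [-3.1, 3.1], [-0.84, 2.19], [0.05, 2.79], [-1.13, 4.28], [0.06, 2.93], [-2.69, 2.69]. Speed limits (rad/s): [2.22, 2.22, 2.79, 3.14, 3.14, 3.14].

INTERFACE

Orientations are given as [roll, pitch, yaw] about the fixed x, y, z axes, in that order (R = Rz(yaw) Ry(pitch) Rx(roll)).
In Python, from cell import status, imaging, env gives the robot as it stands. The module is installed in compiled form; this text tells all that it offers.
- The arm moves only by the tool apply_moves, never from a script. Its argument "increments" is a list of rows, each a list of 5 numbers: the closure, from 0 (fully open) to 1 (shut), then the shift along the tool's x, y, z in mm, then the turn about the tool's x in degrees. A call has 1 to 10 rows; each row shifts and turns the commanded pose from where the row before left it, along the tool's axes as they then stand; what a row does not reach is not made up. A row lasts 1/10 s, in which the tool goes at most 50 mm and 8.59 degrees, less where a joint would pass 70% of its speed; a pose out of reach is approached as far as the arm can. A call with a gripper value outside its range is refused whole. The fingers move at their own pace and stop on an object; the grip force is fixed at half the most. Time passes only in rows, so rows that do not move let the fingers close. It gives the time, the measured TCP pose, the force and the opening at its end, in the units of the state.
- status.state(): the state, without advancing time (a new reading comes with each control period).
- imaging.read_camera(name): name is "side" or "top"; returns a dict with "pixels" (420x560x3 uint8, red, green, blue), "fovy" (degrees; the focal length in pixels is half the picture's height over the tangent of half this angle, whatever the lens; pixels are square), "cx", "cy" (the principal point, pixels), "R" (3x3) and "t" (3): a world point X has camera coordinates R X + t. Camera axes: x right, y down, z forward; pixel columns grow to the right and rows downward; lengths in mm; the calibration is good to about 2 mm. A picture is of the moment at which its call begins. There is no depth.
- env.job_done(): hands the job in, once; it reports no verdict.
The state is a dict: "t": time; "joints": joint angles; "qvel": joint speeds; "tau": joint torques, N m; "eef_pos": TCP position; "tcp_rot": TCP orientation; "ft_force": force on the tool from outside, world axes, zero at the start; "moment": the same for the moment, N m; "opening": opening from 0.0 (shut) to 1.0 (fully open).
Only numpy, scipy, OpenCV 4.12 (cv2) and the standard library are available. Lean on these libraries where they do the work, as an engineer would, in place of code of your own. Each camera call takes 0.05 s, during which the arm holds its last target. There are 200 camera calls.

## Working session

There is one attempt and no reset: what is moved stays moved. The work goes in short steps, Python scripts to look and compute and a tool call to move; the robot and the scene stay as the last step left them, time stands still between calls to the robot, and variables do not carry over. Pictures are saved under pics/ and viewed, about 8 in all and at most 12, crops included, and the job is handed in when it is done.

Besides the shell and the picture viewer there is one more tool, called after ">>>" by a JSON object that holds its "name" and its "arguments", one argument or row to a line. apply_moves: Moves the arm, as the interface text tells. Its arguments: {"type":"object","properties":{"increments":{"type":"array"}},"required":["increments"]}

```bash
mkdir -p pics; cat > h.py <<'E'
import numpy as np, cv2
from cell import status, imaging, env
def cam(n,save=None):
    c=imaging.read_camera(n)
    if save: cv2.imwrite('pics/'+save,c['pixels'][:,:,::-1])
    c['f']=c['pixels'].shape[0]/2/np.tan(np.radians(c['fovy'])/2)
    c['R']=np.array(c['R']);c['t']=np.array(c['t']);return c
def ray(c,u,v,z):
    d=c['R'].T@np.array([(u-c['cx'])/c['f'],(v-c['cy'])/c['f'],1]);o=-c['R'].T@c['t']
    return o+d*(z-o[2])/d[2]
def proj(c,X):
    p=c['R']@np.array(X)+c['t'];return c['cx']+c['f']*p[0]/p[2],c['cy']+c['f']*p[1]/p[2]
def blobs(c,lo,hi,z,amin=30):
    m=cv2.inRange(cv2.cvtColor(c['pixels'],cv2.COLOR_RGB2HSV),lo,hi)
    n,l,s,ce=cv2.connectedComponentsWithStats(m)
    for i in range(1,n):
        if s[i,4]>=amin: print(s[i],ce[i].round(1),ray(c,*ce[i],z).round(1), cv2.minAreaRect(np.argwhere(l==i)[:,::-1].astype(np.float32)))
E
python3 - <<'E'
from h import *
s=status.state();print({k:np.round(v,3) for k,v in s.items()})
for n in ('top','side'):
    c=cam(n,n+'1.png');print(n,c['f'],(-c['R'].T@c['t']).round())
    print('yellow');blobs(c,(22,120,100),(35,255,255),60)
    print('red');blobs(c,(0,150,80),(6,255,255),71)
E
```

```text
{'t': np.float64(0.0), 'joints': array([-1.31 ,  0.492,  1.559,  0.   ,  1.092, -0.106]), 'qvel': array([-0.001, -0.001, -0.001, -0.001,  0.002,  0.   ]), 'tau': array([-1.0000e-03, -6.1266e+01, -2.5819e+01,  6.9000e-02,  4.8000e-02,
       -0.0000e+00]), 'eef_pos': array([ 224.107, -583.199,  225.064]), 'tcp_rot': array([3.034, 1.57 , 1.83 ]), 'ft_force': array([ 0.192, -0.304, -0.519]), 'moment': array([-0.028, -0.031,  0.021]), 'opening': np.float64(1.003)}
top 382.8430964956359 [488. 105. 805.]
yellow
[340 221  31  27 703] [355.  234.2] [560.9 -57.7  60. ] ((355.0299987792969, 234.28997802734375), (29.557065963745117, 24.0416316986084), 8.130102157592773)
red
[437  50  12  12 103] [442.3  54.9] [ 937.1 -248.5   71. ] ((442.5, 55.5), (11.0, 11.0), 90.0)
[478  50  13  12 107] [483.9  55.2] [ 937.9 -336.5   71. ] ((483.8460998535156, 54.769248962402344), (9.429903030395508, 13.312806129455566), 56.3099365234375)
[518  51  14  12 114] [524.7  56. ] [ 937.4 -423.1   71. ] ((524.60009765625, 55.700016021728516), (8.9442720413208, 14.758047103881836), 63.43495178222656)
[273 208   8   9  56] [276.4 212.2] [601.7  96.7  71. ] ((276.5, 212.0), (8.0, 7.0), 90.0)
[270 226   8  12  77] [273.5 231.6] [563.8 102.1  71. ] ((273.4422912597656, 231.78846740722656), (7.0601806640625, 10.78638744354248), 11.309932708740234)
side 484.9438674474642 [-88. 807. 680.]
yellow
[324 185  24  17 229] [335.9 192.2] [553.  -59.5  60. ] ((335.8938293457031, 191.86647033691406), (14.234821319580078, 20.93842887878418), 65.55604553222656)
red
[285 209  10   7  41] [289.9 212.3] [563.3 102.2  71. ] ((289.80767822265625, 212.0384521484375), (9.15255355834961, 5.269651889801025), 33.690067291259766)
```

View pics/top1.png

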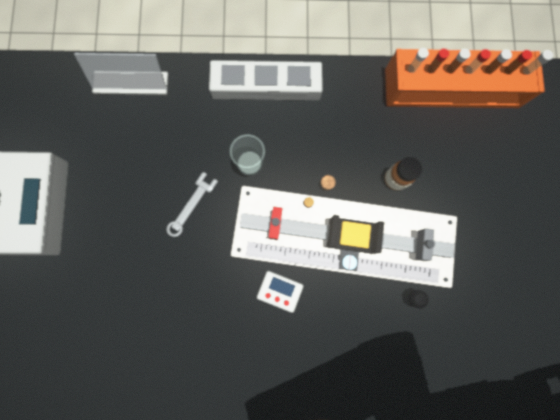

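View pics/side1.png

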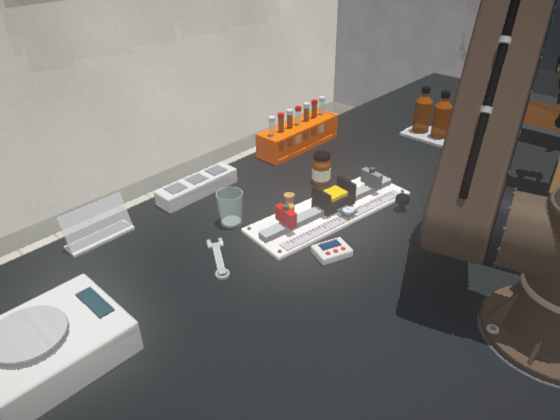

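The top view shows the red stop at the left (about 275,222), the pad at (355,234) and the grey stop on the right (425,243). The side view agrees. Next I work out the rail direction and the tool axes.

```bash
python3 - <<'E'
from h import *
from scipy.spatial.transform import Rotation as Ro
c=cam('top');hsv=cv2.cvtColor(c['pixels'],cv2.COLOR_RGB2HSV)
m=cv2.inRange(hsv,(0,150,80),(8,255,255));m[:, :262]=0;m[:, 290:]=0;m[:200]=0;m[242:]=0
b=cv2.minAreaRect(np.argwhere(m)[:,::-1].astype(np.float32));print(b)
red=ray(c,*b[0],71);print('red',red)
g=ray(c,425,243,71);y=cv2.inRange(hsv,(22,120,100),(35,255,255))
b2=cv2.minAreaRect(np.argwhere(y)[:,::-1].astype(np.float32));pad=ray(c,*b2[0],60);print('pad',pad,'grey',g)
w=cv2.inRange(hsv,(0,0,130),(180,50,255));w[:,:225]=0;w[:,465:]=0;w[:180]=0;w[295:]=0
w=cv2.morphologyEx(w,cv2.MORPH_CLOSE,np.ones((15,15)))
n,l,s,ce=cv2.connectedComponentsWithStats(w);i=1+np.argmax(s[1:,4])
b3=cv2.minAreaRect(np.argwhere(l==i)[:,::-1].astype(np.float32));P=[ray(c,*p,12) for p in cv2.boxPoints(b3)]
print(np.round(P,1),'ctr',np.mean(P,0),[ (np.linalg.norm(P[k]-P[k-1]).round(1),np.degrees(np.arctan2(*(P[k]-P[k-1])[:2])).round(2)) for k in range(4)])
d=red-pad;print('dist',np.hypot(*d[:2]),'ang',np.degrees(np.arctan2(d[0],d[1])))
st=status.state();R=Ro.from_euler('xyz',st['tcp_rot']).as_matrix();print(R.round(3))
t=np.array([*pad[:2],140]);print('tool shift to pad at z140',R.T@(t-st['eef_pos']))
E
```

```text
((274.69000244140625, 222.6699981689453), (7.212489604949951, 29.132801055908203), 8.13010311126709)
red [581.24770648  99.93939679  71.        ]
pad [560.84183594 -57.90054461  60.        ] grey [ 543.58185725 -190.66679895   71.        ]
[[ 451.7  199.9   12. ]
 [ 669.8  173.9   12. ]
 [ 605.3 -296.    12. ]
 [ 390.  -250.5   12. ]] ctr [529.19463227 -43.17722938  12.        ] [(np.float64(454.5), np.float64(7.81)), (np.float64(219.6), np.float64(96.8)), (np.float64(474.3), np.float64(-172.18)), (np.float64(220.0), np.float64(-78.05))]
dist 159.15353170772391 ang 7.366456321641111
[[-0.     0.933  0.359]
 [ 0.001  0.359 -0.933]
 [-1.     0.    -0.001]]
tool shift to pad at z140 [  85.56226709  502.69949579 -369.56072567]
```

>>> {"name": "apply_moves", "arguments": {
  "increments": [
    [1, 0, 15, -10, 0],
    [1, 0, 36, -26, 0],
    [1, 0, 36, -26, 0],
    [1, 0, 36, -26, 0],
    [1, 0, 36, -26, 0],
    [1, 5, 36, -26, 0],
    [1, 5, 36, -26, 0],
    [1, 5, 36, -26, 0],
    [1, 5, 36, -26, 0],
    [1, 5, 36, -26, 0]
  ]
}}

```text
t: 1.15
eef_pos: [453.6, -231.5, 200.5]
tcp_rot: [0.802, 1.571, -0.401]
ft_force: [0.5, -1.0, -0.5]
opening: 0.22
```

>>> {"name": "apply_moves", "arguments": {
  "increments": [
    [1, 10, 36, -27, 0],
    [1, 10, 36, -26, 0],
    [1, 10, 36, -26, 0],
    [1, 5, 36, -26, 0],
    [1, 5, 20, -20, 0],
    [1, 0, 0, 0, 7.1],
    [1, 0, 0, 0, 7.1],
    [1, 0, 0, 0, 7.1],
    [1, 0, 0, 0, 7.1],
    [1, 0, 0, 0, 0]
  ]
}}

```text
t: 2.15
eef_pos: [560.9, -57.7, 160.6]
tcp_rot: [-1.685, 1.57, 2.897]
ft_force: [-0.2, -0.9, -0.4]
opening: 0.005
```

```bash
cat > rel.py <<'E'
from h import *
from scipy.spatial.transform import Rotation as Ro
def rel(pad=(560.8,-57.9)):
    st=status.state();R=Ro.from_euler('xyz',st['tcp_rot']).as_matrix()
    e=st['eef_pos'];print('t',st['t'],'tcp',e.round(1),'F',np.round(st['ft_force'],1),'op',st['opening'])
    print('axes y,z',R[:,1].round(3),R[:,2].round(3),'tool shift to pad centre, z keep',(R.T@(np.array([*pad,e[2]])-e)).round(1))
E
python3 - <<'E'
from rel import *
rel()
c=cam('side');print('side yellow');blobs(c,(22,120,100),(35,255,255),60)
im=c['pixels'][110:260,220:440,::-1];cv2.imwrite('pics/s2.png',cv2.resize(im,None,fx=3.5,fy=3.5,interpolation=cv2.INTER_CUBIC))
E
```

```text
t 2.15 tcp [560.9 -57.7 160.6] F [-0.2 -0.9 -0.4] op 0.004533356469446092
axes y,z [ 0.992 -0.13  -0.   ] [-0.13  -0.992 -0.   ] tool shift to pad centre, z keep [ 0.  -0.1  0.2]
side yellow
[324 185  24  17 219] [336.1 192.6] [551.6 -58.3  60. ] ((335.800048828125, 192.1000213623047), (14.310833930969238, 20.124608993530273), 63.43495178222656)
```

View pics/s2.png

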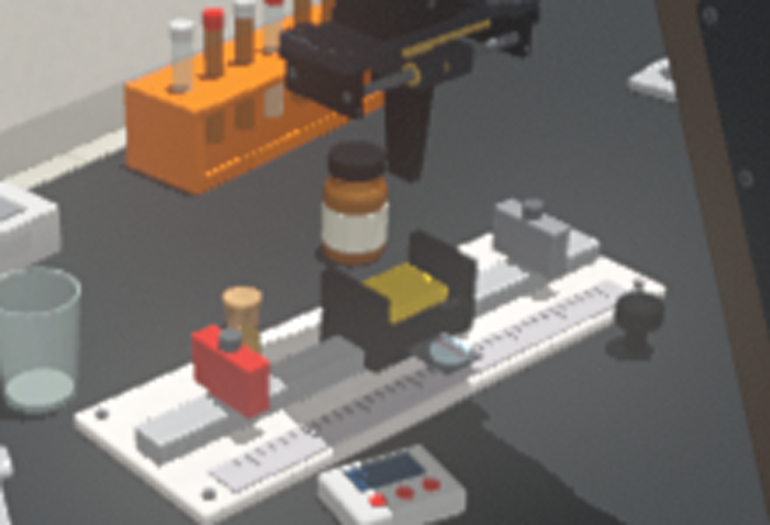

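The crop shows the shut fingers above the saddle, with the well open and unobstructed and the cap well clear of it. I descend into the well.

>>> {"name": "apply_moves", "arguments": {
  "increments": [
    [1, 10, 0, -5, 0],
    [1, 20, 0, 0, 0],
    [1, 20, 0, 0, 0],
    [1, 15, 0, 0, 0],
    [1, 10, 0, 0, 0],
    [1, 8, 0, 0, 0],
    [1, 3, 0, 0, 0],
    [1, 0, 0, 0, 0],
    [1, 0, 0, 0, 0]
  ]
}}

```text
t: 3.1
eef_pos: [562.3, -53.7, 75.1]
tcp_rot: [1.403, 1.57, -0.296]
ft_force: [-0.1, 0.0, 1.2]
opening: 0.002
```

>>> {"name": "apply_moves", "arguments": {
  "increments": [
    [1, 2, 0, 0, 0],
    [1, 1, 0, 0, 0],
    [1, 1, 0, 0, 0],
    [1, 1, 0, 0, 0],
    [1, 0, 0, 0, 0],
    [1, 0, 0, 0, 0]
  ]
}}

```text
t: 3.7
eef_pos: [562.2, -53.7, 70.1]
tcp_rot: [1.347, 1.57, -0.353]
ft_force: [-2.3, 0.9, 6.0]
opening: 0.008
```

>>> {"name": "apply_moves", "arguments": {
  "increments": [
    [1, 1, 0, 0, 0],
    [1, 1, 0, 0, 0],
    [1, 1, 0, 0, 0],
    [1, 0.5, 0, 0, 0],
    [1, 0, 0, 0, 0],
    [1, 0, 0, 0, 0],
    [1, 0, 0, 0, 0]
  ]
}}

```text
t: 4.4
eef_pos: [562.2, -53.7, 66.9]
tcp_rot: [1.415, 1.57, -0.284]
ft_force: [-2.2, 1.6, 9.6]
opening: 0.005
```

The force reads 9.6 N, so the pad is about 4 mm down. I push toward the red stop.

>>> {"name": "apply_moves", "arguments": {
  "increments": [
    [1, 0, 0, -0.5, 0],
    [1, 0, 0, -1, 0],
    [1, 0, 0, -1.5, 0],
    [1, 0, 0, -2, 0],
    [1, 0, 0, -2, 0],
    [1, 0, 0, -2, 0],
    [1, 0, 0, -2, 0],
    [1, 0, 0, -2, 0],
    [1, 0, 0, -2, 0],
    [1, 0, 0, -1, 0]
  ]
}}

```text
t: 5.4
eef_pos: [564.4, -37.8, 66.9]
tcp_rot: [1.328, 1.57, -0.371]
ft_force: [-2.5, -1.2, 8.8]
opening: 0.007
```

```bash
python3 - <<'E'
from rel import *
rel()
c=cam('top','t3.png');im=c['pixels'][170:300,220:470,::-1];cv2.imwrite('pics/t3.png',cv2.resize(im,None,fx=3.2,fy=3.2,interpolation=cv2.INTER_CUBIC))
c=cam('side');print('side yellow');blobs(c,(22,120,100),(35,255,255),60)
im=c['pixels'][110:260,220:440,::-1];cv2.imwrite('pics/s3.png',cv2.resize(im,None,fx=3.5,fy=3.5,interpolation=cv2.INTER_CUBIC))
E
```

```text
t 5.4 tcp [564.4 -37.8  66.9] F [-2.5 -1.2  8.8] op 0.006727519441622442
axes y,z [ 0.992 -0.128  0.001] [-0.128 -0.992  0.   ] tool shift to pad centre, z keep [ 0.  -0.9 20.4]
side yellow
[327 190  16  15 119] [333.9 197.4] [540.8 -35.9  60. ] ((332.800048828125, 196.09999084472656), (10.733126640319824, 17.441329956054688), 63.43495178222656)
```

View pics/s3.png

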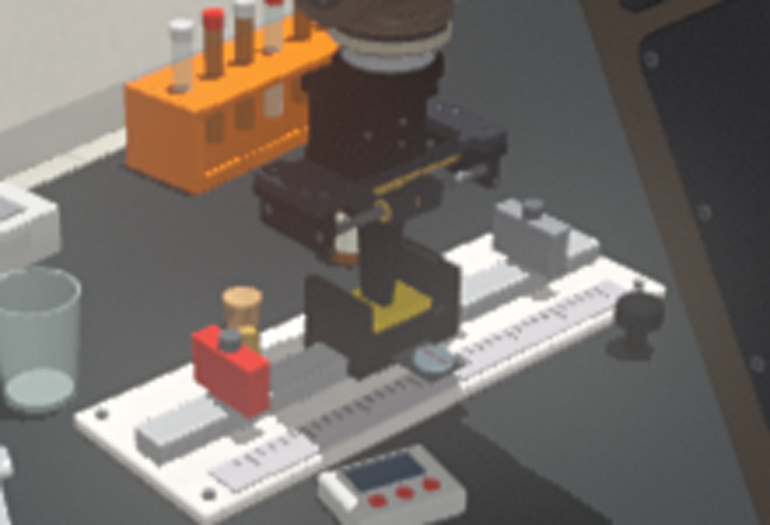

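The crop shows the cursor riding along with the fingers. I continue.

>>> {"name": "apply_moves", "arguments": {
  "increments": [
    [1, 0, 0, -1, 0],
    [1, 0, 0, -2, 0],
    [1, 0, 0, -3, 0],
    [1, 0, 0, -4, 0],
    [1, 0, 0, -4, 0],
    [1, 0, 0, -4, 0],
    [1, 0, 0, -4, 0],
    [1, 0, 0, -4, 0],
    [1, 0, 0, -3, 0],
    [1, 0, 0, -2, 0]
  ]
}}

```text
t: 6.5
eef_pos: [568.6, -7.0, 67.0]
tcp_rot: [1.451, 1.569, -0.249]
ft_force: [-1.2, -1.4, 9.4]
opening: 0.005
```

>>> {"name": "apply_moves", "arguments": {
  "increments": [
    [1, 0, 0, -3, 0],
    [1, 0, 0, -4, 0],
    [1, 0, 0, -4, 0],
    [1, 0, 0, -4, 0],
    [1, 0, 0, -4, 0],
    [1, 0, 0, -4, 0],
    [1, 0, 0, -4, 0],
    [1, 0, 0, -3, 0],
    [1, 0, 0, -2, 0],
    [1, 0, 0, -1, 0]
  ]
}}

```text
t: 7.5
eef_pos: [573.1, 25.7, 67.1]
tcp_rot: [1.532, 1.568, -0.167]
ft_force: [0.8, -1.0, 8.6]
opening: -0.001
```

```bash
python3 - <<'E'
from rel import *
rel()
c=cam('side')
im=c['pixels'][160:260,220:360,::-1];cv2.imwrite('pics/s4.png',cv2.resize(im,None,fx=5,fy=5,interpolation=cv2.INTER_CUBIC))
E
```

```text
t 7.5 tcp [573.1  25.7  67.1] F [ 0.8 -1.   8.6] op -0.0005804613720446772
axes y,z [ 0.992 -0.128  0.002] [-0.128 -0.992  0.   ] tool shift to pad centre, z keep [ 0.  -1.5 84.5]
```

View pics/s4.png

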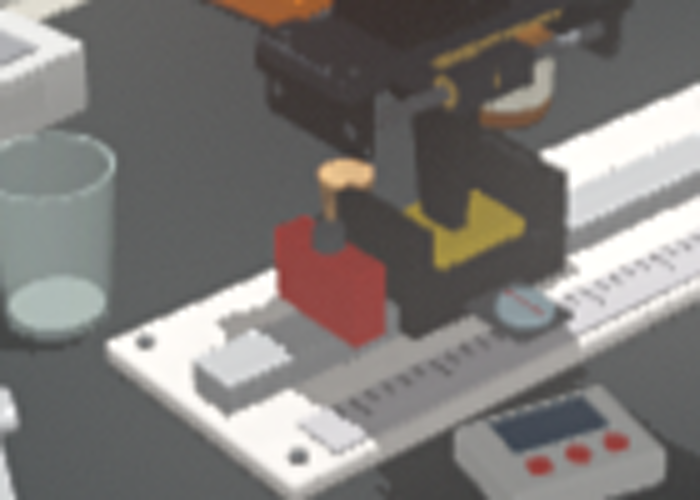

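The crop shows a gap of roughly 15–20 mm, which matches the computed remainder of about 19 mm.

>>> {"name": "apply_moves", "arguments": {
  "increments": [
    [1, 0, 0, -1, 0],
    [1, 0, 0, -2, 0],
    [1, 0, 0, -2, 0],
    [1, 0, 0, -2, 0],
    [1, 0, 0, -2, 0],
    [1, 0, 0, -2, 0],
    [1, 0, 0, -1, 0],
    [1, 0, 0, -1, 0],
    [1, 0, 0, -1, 0],
    [1, 0, 0, 0, 0]
  ]
}}

```text
t: 8.55
eef_pos: [575.0, 39.5, 67.1]
tcp_rot: [1.591, 1.568, -0.109]
ft_force: [-0.6, -1.1, 9.4]
opening: 0.005
```

>>> {"name": "apply_moves", "arguments": {
  "increments": [
    [1, 0, 0, -0.5, 0],
    [1, 0, 0, -0.5, 0],
    [1, 0, 0, -0.5, 0],
    [1, 0, 0, -0.5, 0],
    [1, 0, 0, -0.5, 0],
    [1, 0, 0, -0.5, 0]
  ]
}}

```text
t: 9.15
eef_pos: [575.3, 42.4, 67.1]
tcp_rot: [1.554, 1.568, -0.146]
ft_force: [-0.0, -0.8, 9.4]
opening: 0.006
```

>>> {"name": "apply_moves", "arguments": {
  "increments": [
    [1, 0, 0, -0.5, 0],
    [1, 0, 0, -0.5, 0],
    [1, 0, 0, -0.5, 0],
    [1, 0, 0, -0.5, 0]
  ]
}}

```text
t: 9.55
eef_pos: [575.6, 44.1, 67.1]
tcp_rot: [1.369, 1.568, -0.33]
ft_force: [-0.3, -6.7, 10.2]
opening: 0.001
```

>>> {"name": "apply_moves", "arguments": {
  "increments": [
    [1, 0, 0, -0.5, 0],
    [1, 0, 0, -0.5, 0],
    [1, 0, 0, 0, 0]
  ]
}}

```text
t: 9.85
eef_pos: [575.6, 44.7, 67.1]
tcp_rot: [1.205, 1.568, -0.494]
ft_force: [-0.2, -6.0, 9.2]
opening: -0.0
```

```bash
python3 - <<'E'
from rel import *
rel()
c=cam('side')
im=c['pixels'][160:260,220:360,::-1];cv2.imwrite('pics/s5.png',cv2.resize(im,None,fx=5,fy=5,interpolation=cv2.INTER_CUBIC))
E
```

```text
t 9.85 tcp [575.6  44.7  67.1] F [-0.2 -6.   9.2] op -0.00021144091407378912
axes y,z [ 0.992 -0.128  0.002] [-0.128 -0.992  0.001] tool shift to pad centre, z keep [ 1.000e-01 -1.500e+00  1.037e+02]
```

View pics/s5.png

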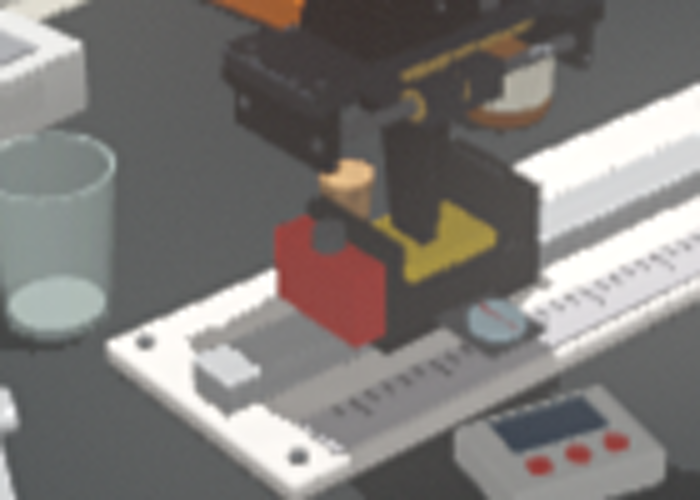

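The cursor now sits flush against the red stop. The side force has levelled off at about 6 N and the travel was about 99 mm. I lift straight up.

>>> {"name": "apply_moves", "arguments": {
  "increments": [
    [1, 0, 0, 0, 0],
    [1, -1, 0, 0, 0],
    [1, -1.5, 0, 0, 0],
    [1, -2, 0, 0, 0],
    [1, -3, 0, 0, 0],
    [1, -5, 0, 0, 0],
    [1, -10, 0, 0, 0],
    [1, -15, 0, 0, 0],
    [1, -20, 0, 0, 0],
    [1, -20, 0, 0, 0]
  ]
}}

```text
t: 10.9
eef_pos: [574.7, 45.7, 144.8]
tcp_rot: [-1.334, 1.571, -3.033]
ft_force: [0.3, 0.6, 0.4]
opening: 0.004
```

>>> {"name": "apply_moves", "arguments": {
  "increments": [
    [1, -20, 0, 0, 0],
    [1, -20, -20, 0, 0],
    [1, -10, -30, 0, 0],
    [1, 0, -30, 0, 0],
    [1, 0, -20, 0, 0],
    [1, 0, -10, 0, 0],
    [1, 0, 0, 0, 0],
    [1, 0, 0, 0, 0]
  ]
}}

```text
t: 11.7
eef_pos: [466.7, 59.6, 194.0]
tcp_rot: [1.6, 1.57, -0.099]
ft_force: [0.6, -0.3, 0.1]
opening: 0.001
```

```bash
python3 - <<'E'
from rel import *
rel()
c=cam('top');print('top');blobs(c,(22,120,100),(35,255,255),60);blobs(c,(0,150,80),(8,255,255),71)
c=cam('side')
im=c['pixels'][160:260,220:360,::-1];cv2.imwrite('pics/s6.png',cv2.resize(im,None,fx=5,fy=5,interpolation=cv2.INTER_CUBIC))
E
```

```text
t 11.7 tcp [466.7  59.6 194. ] F [ 0.6 -0.3  0.1] op 0.0014432470546014745
axes y,z [ 0.992 -0.128  0.001] [-0.128 -0.992 -0.   ] tool shift to pad centre, z keep [1.000e-01 1.084e+02 1.045e+02]
top
[290 214  32  27 720] [305.3 227.1] [574.2  39.8  60. ] ((305.4800109863281, 227.13998413085938), (29.839906692504883, 24.465896606445312), 8.130102157592773)
[436  50  14  12 123] [442.3  55.1] [ 936.6 -248.3   71. ] ((442.5, 55.5), (11.0, 13.0), 90.0)
[477  50  14  12 122] [483.7  55.4] [ 937.4 -336.    71. ] ((483.5, 55.5), (11.0, 13.0), 90.0)
[517  51  16  12 134] [524.7  56.3] [ 936.9 -423.    71. ] ((524.550048828125, 56.15000915527344), (10.119288444519043, 16.12761688232422), 71.56504821777344)
[272 208  11  11  83] [277.3 212.7] [600.8  94.9  71. ] ((277.3653869628906, 212.67306518554688), (9.217458724975586, 9.413575172424316), 11.309932708740234)
[270 225  10  14 113] [274.4 231.7] [563.7 100.4  71. ] ((274.5, 231.5), (13.0, 9.0), 90.0)
```

View pics/s6.png

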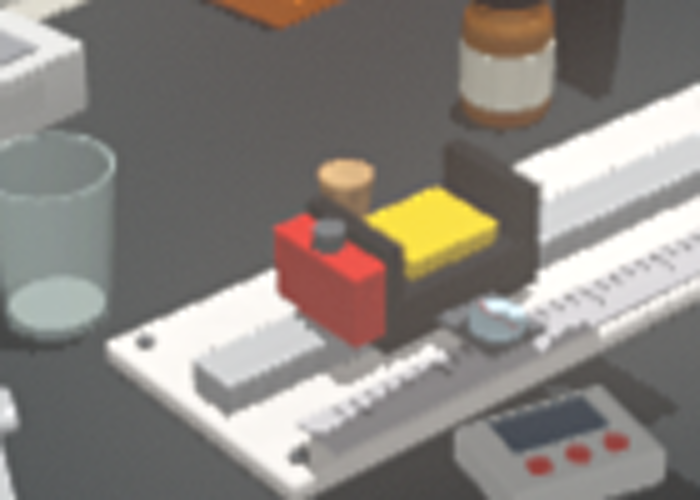

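The cursor is still flush against the red stop, the pad is up, and the arm is clear with forces near zero. The pad-to-stop distance in the top view is about 60 mm. I hand the job in.

```bash
python3 -c "
from cell import env
print(env.job_done())"
```

```text
the job is handed in; nothing more can be done
None
```

The cursor is zeroed against the red stop, and the job was handed in at about 11.7 s. No verdict was reported.

- **Press:** with the fingers shut, I pressed the pad about 4 mm down. That depth comes from the tool height and the 9.6 N reading, not a direct measurement.
- **Push:** I slid the cursor about 99 mm along the rail until the side force levelled off at about 6 N. I then lifted straight up and drew the arm back.
- **Last checks:**
  - The final side picture shows the cursor flush against the red stop and the pad up.
  - The top view puts the pad centre about 60 mm from the stop, good to roughly 2 mm.
  - The tool force is near zero.
  - The cap, jar, beaker and timer stand where they were in the side picture. I did not look again at the wrench, stopper or clamp knob, but the fingers never went near them.
- **Disagreement:** the side camera placed the pad centre about 8 mm off from the top view, because a cheek hid part of the pad. I used the top view. No check failed.

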